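Sweep the loose spacer rings into the parts corral

ROBOT

A 7-joint arm with a two-finger parallel gripper is mounted at the origin on the work surface. World frame = base frame: x ahead of the robot, y to its left, z up, the work surface at z = 0. Lengths are in m, angles in rad, forces in N, time in s.
With the tool pointing down it reaches from about 0.425 to 0.875 m from the base axis. Payload 4.7 kg.
Tool frame: the origin (TCP) lies at the very end of the fingers, on their centre line; the grasp point (between the pads) lies 19 mm behind it; z points along the fingers, y is the direction in which the jaws open and shut (so a half turn about z gives the same grasp; the last joint's range is limited). The gripper opens to 87 mm and grips with 3 to 60 N. Pads are 19 mm wide; open, the fingers measure 117 mm over their backs; the gripper's body (75 mm by 190 mm) begins 51 mm behind the grasp point.
Start: joints at [1.117, 0.321, -0.07, 1.45, 0.023, 1.371, -0.057], TCP at [0.293, -0.58, 0.223] pointing down, gripper open.
Joint ranges: [-2.86, 2.86], [-0.3, 2.09], [-1.38, 1.24], [0.06, 2.45], [-1.56, 4.7], [0.09, 2.05], [-2.69, 2.69]. Speed limits (rad/s): [2.57, 2.57, 3.14, 3.14, 3.14, 3.14, 3.14].

INTERFACE

Orientations are given as a unit quaternion [x, y, z, w].
In Python, from bench import bot, command_gripper, monitor, vision, finish_job gives the robot as it stands. Calls block until the motion is done:
- bot.movep(position, orientation): joint-space move of the TCP to a pose.
- bot.move_l(position, rot=None, vel=0.15): straight line of the TCP; rot=None keeps the orientation; vel is the mean speed in m/s.
- bot.goto_joints(angles): joint-space move.
- command_gripper(opening, grip_force=None): opening from 0.0 (shut) to 1.0 (fully open); grip_force is the grip in N (None keeps the last); returns when the fingers have stopped.
- bot.dwell(seconds).
- bot.solve_ik(position, orientation): joint angles nearest the present ones, or None.
- monitor.sense(): the state.
- vision.capture(name): name is "side" or "top" or "wrist"; returns a dict with "color" (420x560x3 uint8, red, green, blue), "fov_y" (degrees; the focal length in pixels is half the picture's height over the tangent of half this angle, whatever the lens; pixels are square), "cx", "cy" (the principal point, pixels), "k1" (the pictures are not rectified: a ray, as slopes to the right and down, at radius r is drawn at 1 + k1 r^2 times it, then the intrinsics apply), "view" (4x4, takes a point from world to camera coordinates). Camera axes: x right, y down, z forward; pixel columns grow to the right and rows downward; lengths in m; the calibration is good to about 2 mm. A picture is of the moment at which its call begins. There is no depth.
A pose or a line that the arm cannot do raises bot.MotionError and nothing moves.
- finish_job(): hands the job in, once; it reports no verdict.
The state is a dict: "t": time; "joint_pos": joint angles; "joint_vel": joint speeds; "joint_efforts": joint torques, N m; "ee_pos": TCP position; "orientation": TCP orientation; "ft_force": force on the tool from outside, world axes, zero at the start; "wrist_torque": the same for the moment, N m; "opening": opening from 0.0 (shut) to 1.0 (fully open).
Only numpy, scipy, OpenCV 4.12 (cv2) and the standard library are available. Lean on these libraries where they do the work, as an engineer would, in place of code of your own. Each camera call takes 0.05 s, during which the arm holds its last target.

TASK

Clear the microscope bench: with the fingertips, sweep the three loose brass spacer rings along the bench top through the open mouth of the blue-walled parts corral, until each ring is wholly inside, past the yellow line, lying flat. Slide them only - do not pick any up - and leave the eyepiece, objective lens, vial, slide box, glass dish and screwdriver where they stand.

Things in the scene. Friction and masses are not known exactly. Their poses are not given: they have to be found in the camera images.
- ring1_mid (a point): brass spacer ring lying flat on the bench (z = 0): 36 mm outside diameter, 16 mm hole, 14 mm high, about 100 g, loose; this point is its centre, half-way up (7 mm above its underside). It slides when pushed from the side.
- ring2_mid (a point): brass spacer ring lying flat on the bench (z = 0): 36 mm outside diameter, 16 mm hole, 14 mm high, about 100 g, loose; this point is its centre, half-way up (7 mm above its underside). It slides when pushed from the side.
- ring3_mid (a point): brass spacer ring lying flat on the bench (z = 0): 36 mm outside diameter, 16 mm hole, 14 mm high, about 100 g, loose; this point is its centre, half-way up (7 mm above its underside). It slides when pushed from the side.
- corral: parts corral fixed to the bench: blue walls 3 mm thick, 25 mm high, on three sides of a grey floor level with the bench (no step). Inside 170 mm along its x, 110 mm along y. Origin: middle of the inside at bench level, z up. Walls' inner faces at x = -85, x = +85, y = +55 mm; open mouth at y = -55 mm (outer edge of the yellow line), facing roughly world -y
- eyepiece_mid (a point): microscope eyepiece standing upright, leave alone: black top on a steel tube, 32 mm diameter, 38 mm tall, loose; point half-way up its axis
- objective_mid (a point): microscope objective lens standing upright, leave alone: steel with a red band and tapered top, 26 mm diameter, 38 mm tall, loose; point half-way up its axis
- vial_mid (a point): amber sample vial with white cap standing upright, leave alone: 30 mm diameter, 38 mm tall, loose; point half-way up its axis
- slidebox_mid (a point): green slide box, leave alone: 85 mm along its x, 100 mm along its y, 30 mm tall; point at its centre
- dish_mid (a point): shallow glass dish, leave alone: 90 mm diameter, 15 mm tall; point on its axis 6 mm up
- driver_mid (a point): screwdriver with orange handle lying on the bench, leave alone: 160 mm long along its x, under 35 mm high; point near the middle of its length

How it is judged:
At the end, for the whole second after the job is handed in: All three rings lie flat on the bench at rest inside the corral, between its side walls, each ring's centre at least 17 mm past the mouth line (wholly inside to within 1 mm) (y of ring1_mid in the frame of corral between -0.038 and 0.055 m and x of ring1_mid in the frame of corral between -0.085 and 0.085 m and height (world z) of each of ring1_mid, ring2_mid, ring3_mid below 0.011 m and linear speed of each of ring1, ring2, ring3 below 0.01 m/s and y of ring2_mid in the frame of corral between -0.038 and 0.055 m and x of ring2_mid in the frame of corral between -0.085 and 0.085 m and y of ring3_mid in the frame of corral between -0.038 and 0.055 m and x of ring3_mid in the frame of corral between -0.085 and 0.085 m); the robot touches nothing.
It fails at once if the eyepiece, objective lens or vial is moved more than 10 mm or tipped over (distance of any of eyepiece_mid, objective_mid, vial_mid from where it was at the start of the episode above 0.01 m or angle between any of eyepiece_mid, objective_mid, vial_mid's own z axis and vertical above 0.4 rad).
It fails at once if the slide box, glass dish or screwdriver is moved more than 10 mm (distance of any of slidebox_mid, dish_mid, driver_mid from where it was at the start of the episode above 0.01 m).
It fails at once if a ring is lifted clear of the bench (its centre more than 20 mm up) (height (world z) of any of ring1_mid, ring2_mid, ring3_mid above 0.02 m).
It also fails if it takes over 72 s, if anything falls off the work surface, if the arm or the gripper's body presses on something with over 40 N, if the wrist force passes 120 N, or if a joint passes its speed limit or range.

## Working session

There is one attempt and no reset: what is moved stays moved. The work goes in short steps, each a Python script; the robot and the scene stay as the last script left them, time stands still between calls to the robot, and variables do not carry over. Pictures are saved under pics/ and viewed, and the job is handed in when it is done.

```bash
ls; mkdir -p pics
python3 - <<'E'
from bench import bot, command_gripper, monitor, vision
import cv2
s=monitor.sense();print(s['t'],s['ee_pos'],s['orientation'],s['opening'])
for n in("side","top","wrist"):
    c=vision.capture(n);cv2.imwrite(f"pics/{n}0.png",c["color"][:,:,::-1]);print(n,c["fov_y"],c["cx"],c["cy"],c["k1"],c["view"])
E
```

```text
pics
0.0 [ 0.29279417 -0.5797285   0.22146999] [ 9.72770956e-01  2.31766699e-01 -2.64297216e-04 -8.91197144e-04] 1.002381997964437
side 46.88764830409436 271.49154555685004 212.2926166362785 -0.0887459447357982 [[-0.89058164 -0.45478911 -0.00558628  0.47177344]
 [-0.30905745  0.61412534 -0.72617736  0.21280614]
 [ 0.33368824 -0.64499374 -0.68748471  0.95253324]
 [ 0.          0.          0.          1.        ]]
top 49.34737422046932 274.987723671789 201.36053360391807 -0.1172657027505446 [[ 0.01008474 -0.99993799 -0.00472302 -0.01124328]
 [-0.9878189  -0.00922883 -0.155334    0.56934184]
 [ 0.15528078  0.00623199 -0.98785072  1.12784008]
 [ 0.          0.          0.          1.        ]]
wrist 60.304937402412655 274.47572637643344 209.2467322697429 0.020597506954750003 [[ 0.4518229  -0.89210694 -0.00113346 -0.65036606]
 [-0.8642224  -0.43801477  0.24751303 -0.030743  ]
 [-0.22130456 -0.1108525  -0.9688839   0.38957469]
 [ 0.          0.          0.          1.        ]]
```

View pics/top0.png

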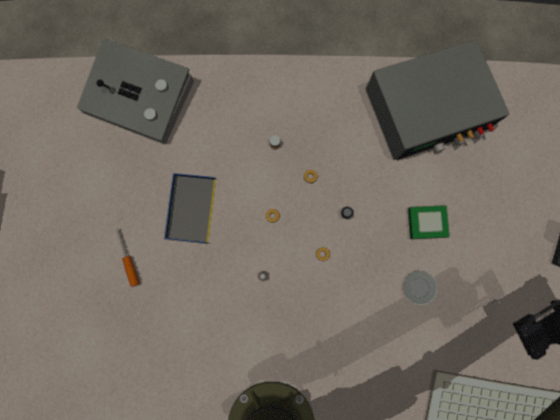

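View pics/side0.png

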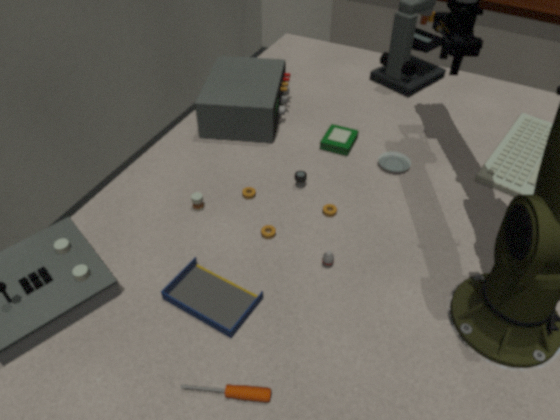

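The top view shows the rings at about (311,176), (273,216) and (323,254). The vial is at (275,141), the eyepiece at (347,212) and the objective at (263,276). The corral is around (190,208), with its yellow mouth to the right, facing world -y. Next I'll measure positions.

```bash
cat > h.py <<'E'
import numpy as np, cv2
from bench import bot, command_gripper, monitor, vision, finish_job
def ray(c,uv,z):
    H=c["color"].shape[0]; f=H/2/np.tan(np.radians(c["fov_y"])/2)
    K=np.array([[f,0,c["cx"]],[0,f,c["cy"]],[0,0,1]])
    p=cv2.undistortPoints(np.array(uv,float).reshape(-1,1,2),K,np.array([c["k1"],0,0,0.])).reshape(-1,2)
    R=c["view"][:3,:3];t=c["view"][:3,3]; o=-R.T@t
    d=np.c_[p,np.ones(len(p))]@R
    return o+d*((z-o[2])/d[:,2])[:,None]
def blobs(c,lo,hi,amin=20,amax=4000):
    hsv=cv2.cvtColor(c["color"],cv2.COLOR_RGB2HSV)
    m=cv2.inRange(hsv,np.array(lo),np.array(hi))
    m=cv2.morphologyEx(m,cv2.MORPH_CLOSE,np.ones((3,3),np.uint8))
    cs,_=cv2.findContours(m,cv2.RETR_EXTERNAL,cv2.CHAIN_APPROX_NONE)
    out=[]
    for k in cs:
        a=cv2.contourArea(k)
        if amin<a<amax: out.append((a,cv2.minEnclosingCircle(k),k))
    return out
def rings(c,lo=(12,110,70),hi=(28,255,255)):
    r=[]
    for a,(ctr,rad),k in blobs(c,lo,hi,40,400):
        x,y,w,h=cv2.boundingRect(k)
        if max(w,h)<1.6*min(w,h): r.append((ctr,a,rad))
    return r
E
cat > m.py <<'E'
from h import *
for n in("top","side"):
    c=vision.capture(n)
    print(n)
    for ctr,a,rad in rings(c): print(' ring',np.round(ctr,1),a,round(rad,1),ray(c,ctr,0.007)[0].round(4))
    for nm,lo,hi in(("blue",(105,90,30),(130,255,255)),("yellow",(20,110,90),(32,255,255)),("orange",(4,180,120),(11,255,255)),("green",(45,100,30),(80,255,255))):
        for a,(ctr,rad),k in blobs(c,lo,hi,15): 
            b=cv2.boxPoints(cv2.minAreaRect(k)); print(nm,a,np.round(ctr,1),b.round(1).tolist(),ray(c,b,0.0)[:,:2].round(3).tolist())
    im=c["color"]; x0,y0,x1,y1=(110,120,390,310) if n=="top" else (150,150,360,350)
    cv2.imwrite(f"pics/{n}_z.png",cv2.resize(im[y0:y1,x0:x1,::-1],None,fx=2.8,fy=2.8,interpolation=cv2.INTER_CUBIC))
E
python3 m.py
```

```text
top
 ring [322.6 253.5] 120.0 6.6 [ 0.4388 -0.1309  0.007 ]
 ring [272.1 215.2] 117.5 6.5 [0.5383 0.0017 0.007 ]
 ring [310.1 175.8] 117.5 6.5 [ 0.6455 -0.0986  0.007 ]
blue 62.5 [189.  207.5] [[140.10000610351562, 217.89999389648438], [186.39999389648438, 157.60000610351562], [213.0, 178.0], [166.6999969482422, 238.3000030517578]] [[0.528, 0.356], [0.695, 0.237], [0.639, 0.162], [0.474, 0.281]]
yellow 88.0 [322.5 254. ] [[317.0, 259.0], [317.0, 248.0], [328.0, 248.0], [328.0, 259.0]] [[0.425, -0.117], [0.453, -0.117], [0.454, -0.146], [0.425, -0.146]]
yellow 87.0 [272.  215.5] [[264.70001220703125, 217.5], [271.20001220703125, 207.8000030517578], [279.70001220703125, 213.5], [273.20001220703125, 223.1999969482422]] [[0.533, 0.021], [0.559, 0.005], [0.544, -0.018], [0.518, -0.001]]
yellow 56.5 [211. 211.] [[205.6999969482422, 241.8000030517578], [213.3000030517578, 179.8000030517578], [215.1999969482422, 180.0], [207.60000610351562, 242.10000610351562]] [[0.467, 0.176], [0.634, 0.161], [0.633, 0.156], [0.466, 0.171]]
green 1093.5 [428.5 221.5] [[408.6000061035156, 207.10000610351562]
[... 1058 characters left out ...]
[0.633, 0.163], [0.634, 0.157], [0.477, 0.172], [0.476, 0.178]]
yellow 20.5 [269.4 231.6] [[264.5, 233.3000030517578], [272.79998779296875, 227.8000030517578], [275.79998779296875, 232.1999969482422], [267.5, 237.6999969482422]] [[0.544, 0.007], [0.535, -0.018], [0.523, -0.008], [0.532, 0.017]]
yellow 34.0 [248.1 192. ] [[244.0, 189.0], [253.0, 189.0], [253.0, 195.0], [244.0, 195.0]] [[0.665, -0.109], [0.644, -0.12], [0.633, -0.099], [0.654, -0.089]]
green 663.5 [339.  139.5] [[319.5, 147.89999389648438], [325.79998779296875, 122.9000015258789], [357.29998779296875, 130.8000030517578], [351.1000061035156, 155.8000030517578]] [[0.561, -0.362], [0.595, -0.49], [0.494, -0.493], [0.468, -0.368]]
```

View pics/top_z.png

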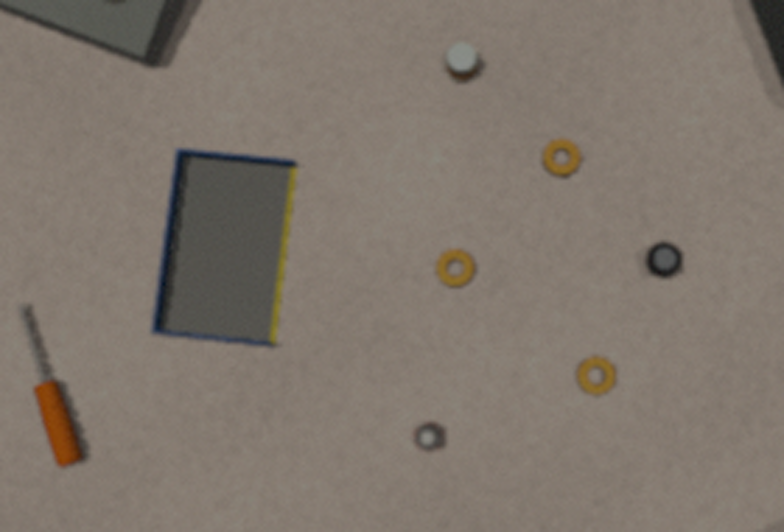

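View pics/side_z.png

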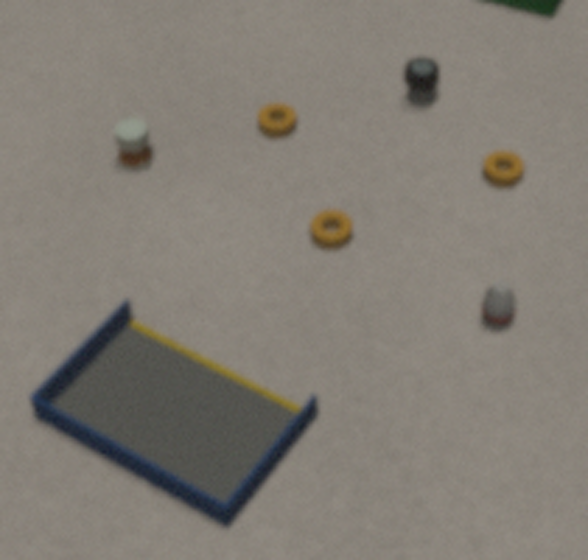

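The mask detections agree between the top and side views to about 1.5 mm. The upright tops are at about (275,141), (347,213) and (263,276). I'll cradle each ring between two partly open fingertips. First I'll check the path clearances and IK.

```bash
cat > plan.py <<'E'
from h import *
from scipy.spatial.transform import Rotation as Ro
O=np.array([.5545,.218]); cy=np.array([.09,1.]);cy/=np.linalg.norm(cy); cx=np.array([cy[1],-cy[0]])
def W(p): return O+p[0]*cx+p[1]*cy
def C(w): d=np.array(w)[:2]-O; return np.array([d@cx,d@cy])
R0={'B':(.538,.0025),'A':(.6453,-.098),'C':(.4385,-.1308)}
T={'B':(0,.030),'A':(.044,.005),'C':(-.044,.005)}
OFF=.0237
def quat(u,flip):  # tool x along u (or -u), z down
    x=np.array([u[0],u[1],0])*(-1 if flip else 1); z=np.array([0,0,-1.]); y=np.cross(z,x)
    return Ro.from_matrix(np.c_[x,y,z]).as_quat()
def path(n,back=.028):
    r=np.array(R0[n]);t=W(T[n]);u=(t-r)/np.linalg.norm(t-r)
    return r-u*(OFF+back), t-u*OFF, u
E
python3 - <<'E'
from plan import *
c=vision.capture("top")
ob=ray(c,[[275,140.9],[347.1,212.9],[263.2,276.1]],.038)[:,:2];print(ob.round(3))
for n in 'BAC':
    a,b,u=path(n)
    s=np.linspace(0,1,60)[:,None];P=a+s*(b-a)
    print(n,a.round(3),b.round(3),[np.linalg.norm(P-o,axis=1).min().round(3) for o in ob],'mouth x',)
    for f in(0,1):
        q=quat(u,f)
        print(f,[None if (j:=bot.solve_ik(np.r_[p,z],q)) is None else np.round(j,2).tolist() for p,z in((a,.1),(a,.005),(b,.005),(b,.1))])
E
```

```text
[[ 0.732 -0.004]
 [ 0.542 -0.192]
 [ 0.379  0.022]]
B [ 0.534 -0.049] [0.555 0.224] [np.float64(0.194), np.float64(0.143), np.float64(0.16)] mouth x
0 [[0.6, 0.23, -0.62, 1.86, 0.15, 1.1, -0.15], [0.56, 0.36, -0.59, 1.94, 0.25, 0.92, -0.23], [0.36, 0.66, -1.02, 1.77, 0.63, 1.08, -0.96], [0.41, 0.53, -1.07, 1.7, 0.49, 1.21, -0.86]]
1 [None, [1.01, 0.62, -1.18, 1.92, 0.66, 1.06, 2.61], [0.46, 0.77, -1.18, 1.77, 0.78, 1.16, 2.09], [0.47, 0.59, -1.18, 1.7, 0.58, 1.25, 2.22]]
A [ 0.653 -0.149] [0.602 0.196] [np.float64(0.099), np.float64(0.119), np.float64(0.246)] mouth x
0 [[0.63, 0.51, -0.6, 1.52, 0.3, 1.2, 0.13], [0.63, 0.62, -0.59, 1.59, 0.38, 1.05, 0.07], [0.36, 0.69, -0.96, 1.68, 0.63, 1.11, -0.64], [0.42, 0.6, -1.06, 1.61, 0.55, 1.25, -0.59]]
1 [[-0.55, 0.67, 1.07, 1.57, -0.6, 1.27, -2.39], [-0.55, 0.81, 1.06, 1.64, -0.76, 1.16, -2.29], [0.48, 0.84, -1.18, 1.68, 0.83, 1.21, 2.38], [0.49, 0.68, -1.18, 1.61, 0.65, 1.3, 2.49]]
C [ 0.428 -0.181] [0.506 0.204] [np.float64(0.262), np.float64(0.114), np.float64(0.088)] mouth x
0 [[0.8, 0.05, -0.46, 2.03, 0.03, 1.07, 0.12], [0.77, 0.2, -0.46, 2.11, 0.11, 0.86, 0.05], [0.39, 0.51, -0.98, 1.9, 0.51, 1.0, -1.02], [0.49, 0.39, -1.08, 1.83, 0.38, 1.15, -0.92]]
1 [None, [-0.75, 0.38, 1.23, 2.15, -0.46, 0.91, -2.59], [0.52, 0.64, -1.18, 1.9, 0.68, 1.07, 2.0], [0.55, 0.44, -1.17, 1.83, 0.44, 1.17, 2.17]]
```

```bash
cat > push.py <<'E'
import sys
from plan import *
n=sys.argv[1]
a,b,u=path(n); q=quat(u,0)
p=monitor.sense()['ee_pos']
if p[2]<.1: bot.move_l([p[0],p[1],.12],vel=.2)
command_gripper(.253,10)
bot.movep(np.r_[a,.1],q)
bot.move_l(np.r_[a,.005],vel=.12)
s=monitor.sense();print(s['t'],s['ee_pos'].round(4),s['opening'],s['ft_force'].round(1))
m=a+(b-a)*.25
bot.move_l(np.r_[m,.005],vel=.05); s=monitor.sense();print(s['t'],s['ee_pos'].round(4),s['ft_force'].round(1))
c=vision.capture("top"); cv2.imwrite(f"pics/{n}_m.png",c["color"][100:320,100:400,::-1].repeat(2,0).repeat(2,1))
bot.move_l(np.r_[b,.005],vel=.09); s=monitor.sense();print(s['t'],s['ee_pos'].round(4),s['ft_force'].round(1))
bot.move_l(np.r_[b-u*.012,.005],vel=.06)
bot.move_l(np.r_[b-u*.012,.12],vel=.15)
s=monitor.sense();print(s['t'],s['ee_pos'].round(4),s['ft_force'].round(1))
for v in("top","side"):
    c=vision.capture(v)
    for ctr,ar,rad in rings(c):
        w=ray(c,ctr,.007)[0]; print(v,w.round(4),C(w).round(4),ar)
    cv2.imwrite(f"pics/{n}_{v}.png",c["color"][100:360,100:400,::-1].repeat(2,0).repeat(2,1))
E
python3 push.py B
```

```text
4.625 [ 0.5347 -0.049   0.0057] 0.25221038199084084 [ 0.  -0.3  0.2]
6.1417 [0.5393 0.019  0.005 ] [ 0.  -0.1 -1.2]
8.625 [0.5554 0.2239 0.005 ] [-0.9  0.1  0.7]
9.8917 [0.5537 0.2119 0.119 ] [-0.2 -1.  -0.3]
top [ 0.4388 -0.1309  0.007 ] [-0.084  -0.3579] 120.0
top [ 0.6455 -0.0986  0.007 ] [ 0.119  -0.3071] 116.5
side [0.5588 0.2471 0.007 ] [0.0016 0.0293] 203.0
side [ 0.438 -0.13   0.007] [-0.0849 -0.357 ] 108.5
side [ 0.6448 -0.0974  0.007 ] [ 0.1182 -0.306 ] 96.0
side [ 0.8054 -0.6288  0.007 ] [ 0.3258 -0.8209] 48.0
```

Ring B (ring at start x≈0.538) is at corral (0.002, 0.029) in the side view, as planned. Next are A and C.

```bash
python3 push.py A && python3 push.py C
```

```text
12.55 [ 0.6536 -0.1491  0.0059] 0.25191441504216455 [ 0.2  0.7 -0.2]
14.4417 [ 0.6402 -0.0632  0.005 ] [ 0.1 -0.6  0.1]
17.5417 [0.6023 0.1954 0.005 ] [ 0.3 -0.1  0.2]
18.8083 [0.6033 0.1834 0.1189] [-0.3  0.1 -0.4]
top [ 0.4389 -0.1307  0.007 ] [-0.0839 -0.3577] 123.0
side [0.5585 0.248  0.007 ] [0.0013 0.0303] 200.5
side [0.6007 0.2187 0.007 ] [0.046  0.0048] 199.5
side [ 0.4374 -0.1292  0.007 ] [-0.0855 -0.3563] 109.5
side [ 0.8054 -0.6288  0.007 ] [ 0.3258 -0.8209] 45.0
21.5667 [ 0.4289 -0.1815  0.0056] 0.2514896643405473 [ 0.1 -0.6 -0. ]
23.6833 [ 0.4478 -0.0853  0.005 ] [ 0.4 -0.3  0.4]
27.1583 [0.5064 0.2035 0.005 ] [ 0.7 -0.1  0.5]
28.425 [0.5034 0.1916 0.1191] [-0.3 -0.3  0.4]
top [0.6008 0.2181 0.007 ] [0.0461 0.0043] 69.5
side [0.5122 0.2271 0.007 ] [-0.043   0.0052] 217.0
side [0.5586 0.2474 0.007 ] [0.0015 0.0297] 200.5
side [0.5996 0.2197 0.007 ] [0.0447 0.0057] 198.0
```

View pics/C_side.png

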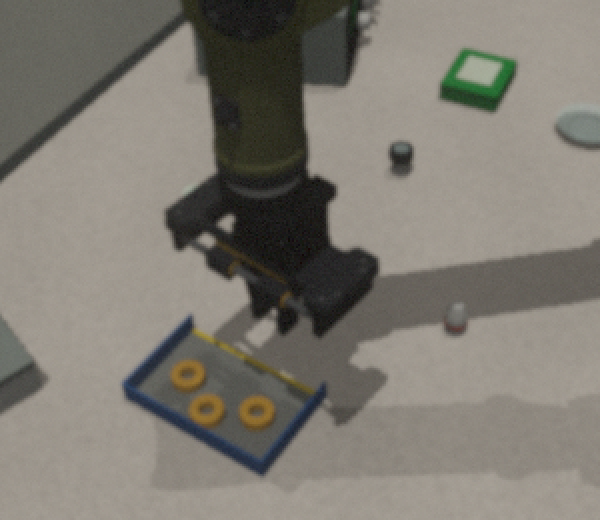

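The side picture shows all three rings flat in the corral, at about (188,375), (207,410) and (257,411), past the yellow line. I'll move the arm clear for a last check from above.

Run:
```python
from plan import *
p=monitor.sense()['ee_pos']; bot.move_l([p[0],p[1],.22],vel=.2)
bot.movep([.5,-.35,.22],quat(np.array([0,1.]),0))
s=monitor.sense();print(s['t'],s['ee_pos'])
for v in("top","side"):
    c=vision.capture(v)
    for ctr,ar,rad in rings(c):
        w=ray(c,ctr,.007)[0]; print(v,w.round(4),C(w).round(4),ar)
    if v=="top": cv2.imwrite("pics/end.png",cv2.resize(c["color"][120:310,110:390,::-1],None,fx=2.8,fy=2.8,interpolation=cv2.INTER_CUBIC))
```

```text
31.1333 [ 0.50089449 -0.34840212  0.22003299]
top [0.5131 0.2253 0.007 ] [-0.0419  0.0035] 129.5
top [0.5599 0.247  0.007 ] [0.0028 0.0294] 130.5
top [0.6012 0.2177 0.007 ] [0.0466 0.0039] 129.0
side [0.5122 0.2271 0.007 ] [-0.043   0.0052] 218.0
side [0.5592 0.2474 0.007 ] [0.002  0.0297] 204.5
side [0.6004 0.2191 0.007 ] [0.0457 0.0052] 201.0
side [ 0.8054 -0.6288  0.007 ] [ 0.3258 -0.8209] 42.0
```

View pics/end.png

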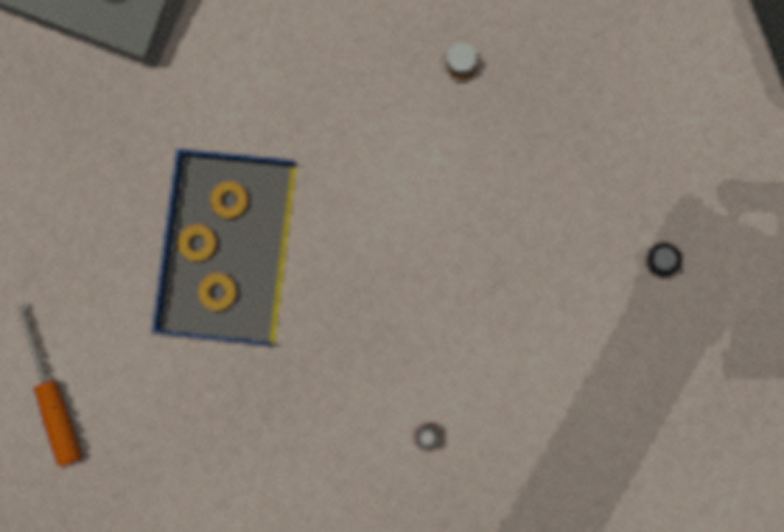

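The top view shows the rings at crop (228,200), (197,243) and (217,292), well inside the corral. The vial (462,58), eyepiece (664,260), objective (429,437) and screwdriver haven't moved. I'll hand the job in.

```bash
python3 -c "
from bench import finish_job
print(finish_job())"
```

```text
the job is handed in; nothing more can be done
None
```

All three rings are inside the corral, past the yellow line and lying flat, and the job is handed in; `finish_job()` reports no verdict. I swept each ring in with one push, cradled between the partly open fingertips held 5 mm above the bench, and then moved the arm clear. The clock read about 31 s of the 72 s allowed at the last check.

- **Rings:** in corral coordinates (x, y) their centres are at about (-42, +4), (+2, +30) and (+46, +4) mm, against a limit of y ≥ -38 mm. The top and side views agree to about 2 mm.
- **Vial, eyepiece, objective and screwdriver:** they show at the same pixels as at the start in the last top view.
- **Slide box and dish:** they were outside that last cropped picture, so I did not re-measure them. The pushes never went near them, and they looked undisturbed in the side view after the last push.
- **Forces:** the sampled wrist force stayed under about 2 N.
- **Other checks:** no checks failed. The side view's ring mask also picked up a spot at about (0.805, -0.629), far from the work area. It was there from the start and is not a ring.

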